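# Find and seat the rocking jig plate

### The job

One of the four brown jig plates is not home in its block and rocks. Press on the ends of the plates with the fingertips, plate by plate, until one tips, then push that one down in its middle until it sits flush and firm like the others. Only press: do not lift or pull out any plate, and leave the lighters and the other things on the bench where they are.

Things in the scene. Friction and masses are not known exactly. Their poses are not given: they have to be found in the camera images.
- plate_a: one of four identical dark brown plates (a to d, in any order on the bench), 110 mm (its x) by 64 mm (its y) by 12 mm thick, 0.09 to 0.15 kg, 15 flat white dots on top. Origin: centre of its underside; z up, so the top is 12 mm above it. Each lies in the shallow pocket of a fixed aluminium block turned like the plate, 132 by 86 mm outside, with 1 mm play all round
- plate_b: as plate_a. The blocks stand on levelling feet: a seated plate's top is anywhere from 46 to 61 mm above the bench, so its height does not tell whether it is seated. A seated plate rests on ledges under its two ends, its top 2 mm above the block's rim, and does not move when pressed
- plate_c: as plate_a. One of the four, whichever it is, rests level, 5 mm too high, on a stuck support (18 mm along x) under its middle: a light press, about 1 N, 40 mm from its middle along its x tips it by about 0.11 rad until that end meets its ledge, the pressed spot sinking 3 to 4 mm; let go, it tips back level
- plate_d: as plate_a. On the loose plate, whichever of the four it is, a downward push of about 10 N on the middle drives the stuck support down, where it stays, and the plate drops 5 mm and rests on its ledges
- lighter_1: bystander: a purple gas lighter standing upright among the blocks, 24 x 12 x 80 mm; origin at the centre of its underside
- lighter_2: bystander: another lighter standing upright among the blocks, the same size and origin
- lighter_3: bystander: a lighter lying flat among the blocks, 80 mm along its x, 24 mm wide, 12 mm high; origin under its centre
- screwdriver: bystander: a screwdriver 190 mm long lying behind the blocks along its own x; origin under its middle
- oil_jar: bystander: a closed grey jar, 60 mm across, 75 mm high, behind the blocks; origin at the centre of its underside
- steel_dish: bystander: a steel bowl, 100 mm across, 30 mm high, behind the blocks; origin at the centre of its underside
Not all that is in view belongs to the job. Leave any pink or yellow look-alike of the plate_c alone.

How it is judged:
On the way, in this order (a step that is already met when the one before it is completed fails the run):
1. the loose plate has been tipped by pressing one of its ends (angle between any of plate_a, plate_b, plate_c, plate_d's own z axis and vertical above 0.06 rad), for 0.1 s.
2. that plate has been pressed down level onto its ledges ((distance of plate_a from where it was at the start of the episode between 0.0043 and 0.008 m or distance of plate_b from where it was at the start of the episode between 0.0043 and 0.008 m or distance of plate_c from where it was at the start of the episode between 0.0043 and 0.008 m or distance of plate_d from where it was at the start of the episode between 0.0043 and 0.008 m) and angle between each of plate_a, plate_b, plate_c, plate_d's own z axis and vertical below 0.025 rad), for 0.2 s.
At the end, for the whole second after the job is handed in: the plate that rocked has dropped 5 mm onto its ledges (at least 4.3 mm from where it was), all four plates are level within 0.025 rad, at rest and still in their pockets, and every bystander is within 20 mm of where it stood (all of step 2 and linear speed of each of plate_a, plate_b, plate_c, plate_d below 0.01 m/s and distance of each of plate_a, plate_b, plate_c, plate_d from where it was at the start of the episode below 0.008 m and distance of each of lighter_1, lighter_2, lighter_3, screwdriver, oil_jar, steel_dish from where it was at the start of the episode below 0.02 m); the robot touches nothing.
It fails at once if a plate is lifted or dragged out of its pocket (moved by more than 12 mm) (distance of any of plate_a, plate_b, plate_c, plate_d from where it was at the start of the episode above 0.012 m).
It fails at once if a bystander is moved by more than 20 mm, carried or knocked over (distance of any of lighter_1, lighter_2, lighter_3, screwdriver, oil_jar, steel_dish from where it was at the start of the episode above 0.02 m or angle between any of lighter_1, lighter_2, lighter_3, oil_jar, steel_dish's own z axis and vertical above 0.5 rad).
It also fails if it takes over 58 s, if anything falls off the work surface, if the arm or the gripper's body presses on something with over 40 N, if the wrist force passes 120 N, or if a joint passes its speed limit or range.

### The arm

A 6-joint arm with a two-finger parallel gripper is mounted at the origin on the work surface. World frame = base frame: x ahead of the robot, y to its left, z up, the work surface at z = 0. Lengths are in m, angles in rad, forces in N, time in s.
With the tool pointing down it reaches from about 0.375 to 0.75 m from the base axis. Payload 9 kg.
Tool frame: the origin (TCP) lies at the very end of the fingers, on their centre line; the grasp point (between the pads) lies behind it (bot.hold_point_z is the z of the grasp point in the tool frame, in m); z points along the fingers, y is the direction in which the jaws open and shut (so a half turn about z gives the same grasp; the last joint's range is limited). The gripper opens to 85 mm and grips with 20 to 120 N. Pads are 22 mm wide; open, the fingers measure 114 mm over their backs; the gripper's body (76 mm by 85 mm) begins 54 mm behind the grasp point. The pads swing forward as they close: fully open they stand 13 mm farther back than shut.
Start: joints at [0.884, 0.104, 0.097, 1.564, 0, 1.353], TCP at [0.271, 0.535, 0.231] pointing down, gripper open.
Joint ranges: [-2.99, 2.99], [-0.84, 1.86], [-1.1, 1.16], [-1.84, 2.11], [-1.51, 1.56], [-3.14, 3.14]. Speed limits (rad/s): [2.22, 2.22, 2.57, 3.14, 3.14, 3.14].

### API

Orientations are given as a rotation vector (axis times angle).
In Python, from bench import bot gives the robot as it stands.
- The arm moves only by the tool carry_out, never from a script. Its argument "moves" is a list of rows, each a list of 7 numbers: the turn, a rotation vector about the tool's x, y, z in degrees, then the shift along the tool's x, y, z in cm, then the finger opening in cm, from 0 to 8.54. In form: [[rx, ry, rz, tx, ty, tz, jaw], ...]. A call has 1 to 20 rows; each row shifts and turns the commanded pose from where the row before left it, along the tool's axes as they then stand; what a row does not reach is not made up. A row lasts 1/12 s, in which the tool goes at most 41.7 mm and 7.16 degrees, less where a joint would pass 70% of its speed; a pose out of reach is approached as far as the arm can. A call with a gripper value outside its range is refused whole. The fingers move at their own pace and stop on an object; "newtons" is the grip in N (left out, the last holds). Time passes only in rows, so rows that do not move let the fingers close. It gives the time, the measured TCP pose, the force and the opening at its end, in the units of the state.
- bot.state(): the state, without advancing time (a new reading comes with each control period).
- bot.grab_frame(name): name is "side" or "top" or "wrist"; returns the picture (384x512x3 uint8, blue, green, red); there is no depth.
- bot.camera_model(name): a dict with "fx", "fy", "cx", "cy" (pixels), "pose" (4x4, takes a point from camera to world coordinates); the wrist camera has in their place "tool_from_camera" (4x4, takes a point from camera to tool coordinates, whose origin is the TCP and whose axes are the flange's). Camera axes: x right, y down, z forward; pixel columns grow to the right and rows downward; lengths in m; the calibration is good to about 2 mm. A picture is of the moment at which its call begins: read the wrist's pose just before it. camera_model takes no time and is no camera call.
- bot.close_job(): hands the job in, once; it reports no verdict.
The state is a dict: "clock": time; "qpos": joint angles; "qd": joint speeds; "tau": joint torques, N m; "position": TCP position; "tool_rot": TCP orientation; "force": force on the tool from outside, world axes, zero at the start; "moment": the same for the moment, N m; "opening": finger opening in m.
Only numpy, scipy, OpenCV 4.12 (cv2) and the standard library are available. Lean on these libraries where they do the work, as an engineer would, in place of code of your own. Each camera call takes 0.05 s, during which the arm holds its last target. There are 200 camera calls.

## Working session

There is one attempt and no reset: what is moved stays moved. The work goes in short steps, Python scripts to look and compute and a tool call to move; the robot and the scene stay as the last step left them, time stands still between calls to the robot, and variables do not carry over. Pictures are saved under pics/ and viewed, about 8 in all and at most 12, crops included, and the job is handed in when it is done.

Besides the shell and the picture viewer there is one more tool, called after "Request:" by a JSON object that holds its "method" and its "body", one argument or row to a line. carry_out: Moves the arm, as the interface text tells. Its arguments: {"type":"object","properties":{"moves":{"type":"array","items":{"type":"array","items":{"type":"number"}}},"newtons":{"type":"number"}},"required":["moves"]}

```bash
mkdir -p pics; ls; python3 - <<'E'
from bench import bot
import cv2,numpy as np
print(bot.state(), bot.hold_point_z)
for n in("top","side"):
    cv2.imwrite(f"pics/{n}0.png",bot.grab_frame(n)); print(n,bot.camera_model(n))
print(bot.camera_model("wrist"))
E
```

```text
pics
{'clock': 0.0, 'qpos': array([ 8.84282509e-01,  1.04706303e-01,  9.64450105e-02,  1.56393439e+00,
       -5.03061807e-06,  1.35307121e+00]), 'qd': array([ 4.72435982e-04, -4.42051669e-04, -9.01989777e-05,  3.39244756e-04,
        9.58002946e-04,  1.05660596e-03]), 'tau': array([-1.92514373e-03, -5.56941605e+01,  5.03640962e+01,  1.73283467e-02,
       -2.95890541e-04,  4.29243670e-06]), 'position': array([0.27085767, 0.53498311, 0.2305049 ]), 'tool_rot': array([-7.29506191e-01, -3.05509555e+00,  1.98031899e-03]), 'force': array([-0.42546277, -0.48185716,  0.04610208]), 'moment': array([ 0.03613316,  0.00658459, -0.0010484 ]), 'opening': 0.0853536815267618} -0.0187
top {'fx': 458.1602101125563, 'fy': 458.1602101125563, 'cx': 252.56231083917524, 'cy': 194.4239290894221, 'pose': array([[ 2.64964866e-02, -9.77937531e-01,  2.07210332e-01,
         3.26755800e-01],
       [-9.99628538e-01, -2.72437072e-02, -7.52856073e-04,
        -5.72672423e-02],
       [ 6.38142383e-03, -2.07113413e-01, -9.78296127e-01,
         1.14022625e+00],
       [ 0.00000000e+00,  0.00000000e+00,  0.00000000
[... 160 characters left out ...]
0.85508231, -0.31991354,  0.40803133,  0.19133099],
       [-0.51846268, -0.51915426,  0.67946692, -0.6971293 ],
       [-0.00553946, -0.79254917, -0.60978286,  0.63379444],
       [ 0.        ,  0.        ,  0.        ,  1.        ]])}
{'fx': 323.8754272927428, 'fy': 323.8754272927428, 'cx': 253.61347655612647, 'cy': 182.7289689695535, 'tool_from_camera': array([[ 5.94560201e-04, -9.66097146e-01, -2.58178138e-01,
         6.58602240e-02],
       [ 9.99999774e-01,  4.93035157e-04,  4.57979165e-04,
         6.23942008e-04],
       [-3.15161465e-04, -2.58178352e-01,  9.66097221e-01,
        -1.42291693e-01],
       [ 0.00000000e+00,  0.00000000e+00,  0.00000000e+00,
         1.00000000e+00]])}
```

View pics/top0.png

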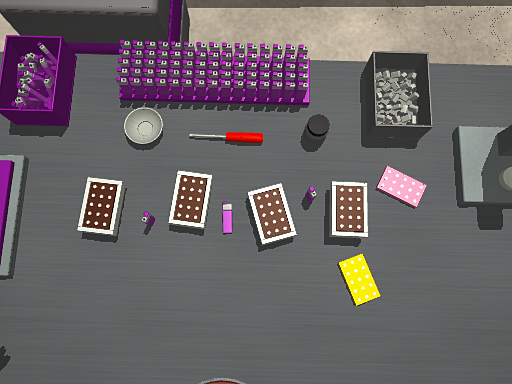

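View pics/side0.png

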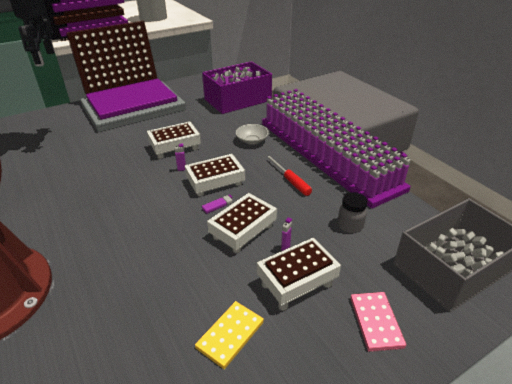

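The four brown plates sit in the white blocks at top-view pixels (101,206), (190,200), (271,213) and (349,209). In the side view they are at (174,134), (215,170), (243,216) and (298,265). The pink plate (401,186) and yellow plate (359,279) lie on the bench without blocks, so they are look-alikes. Next I triangulate the plates from their dots.

```bash
cat > h.py <<'E'
import cv2,numpy as np
from bench import bot
def ray(n,uv):
    c=bot.camera_model(n);P=np.array(c["pose"])
    d=P[:3,:3]@np.array([(uv[0]-c["cx"])/c["fx"],(uv[1]-c["cy"])/c["fy"],1]);return P[:3,3],d/np.linalg.norm(d)
def onplane(n,uv,z):
    o,d=ray(n,uv);return o+d*(z-o[2])/d[2]
def tri(u1,u2):
    (o1,d1),(o2,d2)=ray("top",u1),ray("side",u2)
    t=np.linalg.lstsq(np.c_[d1,-d2],o2-o1,rcond=None)[0]
    a,b=o1+t[0]*d1,o2+t[1]*d2;return (a+b)/2,np.linalg.norm(a-b)
def dots(im,c,r=45):
    """white dots inside the brown region around c"""
    hsv=cv2.cvtColor(im,cv2.COLOR_BGR2HSV);roi=np.zeros(im.shape[:2],np.uint8);cv2.circle(roi,c,r,255,-1)
    brown=cv2.inRange(hsv,(0,60,15),(18,255,150))&roi
    n,l,s,cc=cv2.connectedComponentsWithStats(cv2.morphologyEx(brown,cv2.MORPH_CLOSE,np.ones((5,5))))
    k=1+np.argmax(s[1:,4]);pts=cv2.findNonZero((l==k).astype(np.uint8))
    hull=cv2.convexHull(pts);m=np.zeros_like(roi);cv2.fillConvexPoly(m,hull,255);m=cv2.erode(m,np.ones((3,3)))
    g=im.min(axis=2).astype(float);g[m==0]=0;w=np.clip(g-60,0,None)
    n,l,s,_=cv2.connectedComponentsWithStats((w>30).astype(np.uint8),connectivity=4)
    out=[]
    for i in range(1,n):
        ys,xs=np.nonzero(cv2.dilate((l==i).astype(np.uint8),np.ones((3,3))));ww=w[ys,xs]
        out.append(((xs*ww).sum()/ww.sum(),(ys*ww).sum()/ww.sum()))
    return np.array(out),hull
E
python3 - <<'E'
from h import *
T=cv2.imread("pics/top0.png");S=cv2.imread("pics/side0.png")
for t,s in [((101,206),(174,134)),((190,200),(215,170)),((271,213),(243,216)),((349,209),(298,265))]:
    a,_=dots(T,t);b,_=dots(S,s)
    p,e=tri(a.mean(0),b.mean(0))
    q=np.array([onplane("top",u,p[2]) for u in a])[:,:2];v=np.linalg.svd(q-q.mean(0))[2][0];v*=np.sign(v[0])
    print(len(a),len(b),a.mean(0).round(1),b.mean(0).round(1),p.round(4),"gap",round(e,4),"yaw",round(np.degrees(np.arctan2(v[1],v[0])),1),"ext",np.ptp((q-q.mean(0))@v).round(4))
def blow(im,c,r,k):
    return cv2.resize(im[c[1]-r:c[1]+r,c[0]-r:c[0]+r],(k,k),interpolation=cv2.INTER_CUBIC)
cs=[(174,140),(215,175),(243,222),(298,272)]
cv2.imwrite("pics/crop1.png",np.vstack([np.hstack([blow(S,c,45,300) for c in cs[:2]]),np.hstack([blow(S,c,45,300) for c in cs[2:]])]))
E
```

```text
15 15 [ 99.2 204.9] [172.5 131.5] [0.5216 0.3108 0.0519] gap 0.0009 yaw -5.3 ext 0.0884
15 15 [189.9 198.1] [213.9 166.6] [0.5453 0.0939 0.0473] gap 0.0007 yaw -6.5 ext 0.0884
15 15 [271.5 212.6] [242.1 213.6] [ 0.5142 -0.1049  0.0503] gap 0.0002 yaw 17.1 ext 0.0884
15 15 [349.9 207.7] [298.4 260.8] [ 0.5287 -0.2913  0.065 ] gap 0.0002 yaw -1.0 ext 0.0882
```

View pics/crop1.png

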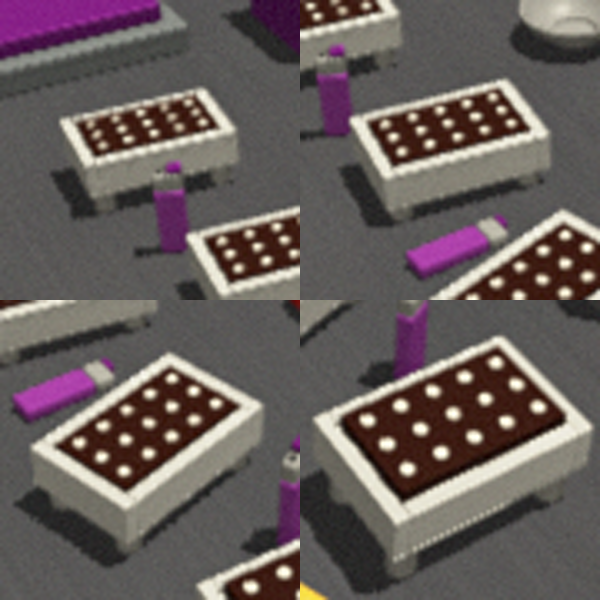

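The fourth plate, at top pixel (350,208), stands visibly proud in the crop. Its dark side edge shows above the rim, and its top is at 65 mm, above the 61 mm maximum for a seated plate. The others look flush, so I press that plate's near end first. I rotate the tool to line up with the world axes, shut the fingers and move across.

Request:
{"method": "carry_out", "body": {
  "moves": [
    [0,0,-6.7,0,0,0,0],
    [0,0,-6.7,0,0,0,0],
    [0,0,-6.7,0,0,0,0],
    [0,0,-6.7,0,0,0,0],
    [0,0,0,-1,-3.75,0,0],
    [0,0,0,-1,-3.75,0,0],
    [0,0,0,-1,-3.75,0,0],
    [0,0,0,-1,-3.75,0,0],
    [0,0,0,-1,-3.75,0,0],
    [0,0,0,-1,-3.75,0,0],
    [0,0,0,-1,-3.75,0,0],
    [0,0,0,-1,-3.75,0,0],
    [0,0,0,-1,-3.75,0,0],
    [0,0,0,-1,-3.75,0,0],
    [0,0,0,-1,-3.75,0,0],
    [0,0,0,-1,-3.75,0,0],
    [0,0,0,-1,-3.75,0,0],
    [0,0,0,-1,-3.75,0,0],
    [0,0,0,-1,-3.75,0,0],
    [0,0,0,-1,-3.75,0,0]
  ]
}}

```text
clock: 1.77
position: [0.4304, -0.0669, 0.2311]
tool_rot: [0.002, 3.141, 0.0]
force: [0.6, 0.4, 0.1]
opening: -0.0003
```

Request:
{"method": "carry_out", "body": {
  "moves": [
    [0,0,0,-0.86,-3.2,0,0],
    [0,0,0,-0.86,-3.2,0,0],
    [0,0,0,-0.86,-3.2,0,0],
    [0,0,0,-0.86,-3.2,0,0],
    [0,0,0,-0.86,-3.2,0,0],
    [0,0,0,-0.86,-3.2,0,0],
    [0,0,0,-0.86,-3.2,0,0],
    [0,0,0,0,0,2.9,0],
    [0,0,0,0,0,2.9,0],
    [0,0,0,0,0,2.9,0],
    [0,0,0,0,0,2.9,0],
    [0,0,0,0,0,2.9,0],
    [0,0,0,0,0,0,0],
    [0,0,0,0,0,0,0],
    [0,0,0,0,0,0,0]
  ]
}}

```text
clock: 3.02
position: [0.491, -0.2894, 0.088]
tool_rot: [0.002, 3.14, -0.002]
force: [1.2, -0.2, 1.4]
opening: -0.0003
```

Request:
{"method": "carry_out", "body": {
  "moves": [
    [0,0,0,0,-0.1,0.5,0],
    [0,0,0,0,0,0.5,0],
    [0,0,0,0,0,0.5,0],
    [0,0,0,0,0,0.3,0],
    [0,0,0,0,0,0,0],
    [0,0,0,0,0,0,0],
    [0,0,0,0,0,0,0]
  ]
}}

```text
clock: 3.6
position: [0.4905, -0.29, 0.0685]
tool_rot: [0.002, 3.141, -0.0]
force: [0.3, 0.3, -0.1]
opening: -0.0002
```

```bash
python3 - <<'E'
from h import *
s=bot.state();print(s["position"],s["force"])
S=bot.grab_frame("side");T=bot.grab_frame("top")
cv2.imwrite("pics/c2.png",np.hstack([cv2.resize(S[200:330,230:360],(400,400)),cv2.resize(T[150:270,290:410],(400,400))]))
E
```

```text
[ 0.49052005 -0.28997651  0.06846691] [ 0.32485803  0.32570877 -0.09970775]
```

View pics/c2.png

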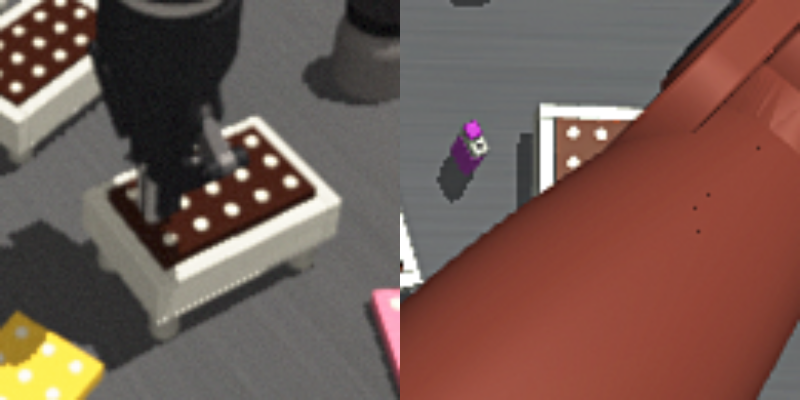

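The crop shows the shut fingertips just above the near end of the right-hand plate, at about (160,205), centred on its width. Lighter and look-alikes are clear. Now I press in millimetre steps.

Request:
{"method": "carry_out", "body": {
  "moves": [
    [0,0,0,0,0,0.1,0],
    [0,0,0,0,0,0.1,0],
    [0,0,0,0,0,0.1,0],
    [0,0,0,0,0,0.1,0],
    [0,0,0,0,0,0,0],
    [0,0,0,0,0,0,0]
  ]
}}

```text
clock: 4.2
position: [0.4904, -0.2899, 0.0642]
tool_rot: [0.002, 3.142, 0.0]
force: [-0.7, 0.1, 1.0]
opening: 0.0001
```

Request:
{"method": "carry_out", "body": {
  "moves": [
    [0,0,0,0,0,0.1,0],
    [0,0,0,0,0,0.1,0],
    [0,0,0,0,0,0,0],
    [0,0,0,0,0,0,0]
  ]
}}

```text
clock: 4.53
position: [0.4906, -0.2901, 0.0631]
tool_rot: [0.002, 3.141, -0.001]
force: [-2.3, 1.3, 7.4]
opening: 0.0003
```

```bash
python3 - <<'E'
from h import *
s=bot.state();print(s["position"],s["force"])
S=bot.grab_frame("side");cv2.imwrite("pics/s3.png",S)
a=cv2.imread("pics/side0.png")
# far-end dots shift relative to start (wrt pixels)
b0,_=dots(a,(298,265));b1,_=dots(S,(298,265))
for p in b0[np.argsort(-b0[:,0])][:8]:
    d=b1-p;i=np.argmin((d**2).sum(1));print(p.round(1),d[i].round(2))
E
```

```text
[ 0.49058388 -0.29009994  0.06307456] [-2.27254712  1.33448331  7.36478385]
[324.  258.6] [-0.33 -1.56]
[317.5 251.8] [-0.41 -1.57]
[314.5 263.1] [-0.48 -0.77]
[311.3 245.3] [-0.33 -1.68]
[308.1 256.2] [-6.16 -4.63]
[304.8 267.6] [-0.52  0.14]
[302.  249.6] [-0.01  1.95]
[298.5 260.6] [0.11 0.9 ]
```

The far dots rose 1.6 px, the next row 0.8 px, and the middle row about 0. That works out to a tilt of about 0.09 rad, with the pressed end now hard on its ledge at 7 N, so this is the loose plate. I hold a moment longer, then lift and move over its middle.

Request:
{"method": "carry_out", "body": {
  "moves": [
    [0,0,0,0,0,0,0],
    [0,0,0,0,0,0,0],
    [0,0,0,0,0,0,0],
    [0,0,0,0,0,-0.3,0],
    [0,0,0,0,0,-0.6,0],
    [0,0,0,0,0,-0.6,0],
    [0,0,0,-1,0,0,0],
    [0,0,0,-1,0,0,0],
    [0,0,0,-1,0,0,0],
    [0,0,0,-0.8,-0.1,0,0],
    [0,0,0,0,0,0,0],
    [0,0,0,0,0,0,0],
    [0,0,0,0,0,0,0]
  ]
}}

```text
clock: 5.67
position: [0.5281, -0.2909, 0.0773]
tool_rot: [-0.002, -3.141, -0.0]
force: [-0.5, 0.5, 0.5]
opening: -0.0002
```

```bash
python3 - <<'E'
from h import *
S=bot.grab_frame("side");cv2.imwrite("pics/s4.png",S)
a=cv2.imread("pics/side0.png")
b0,_=dots(a,(298,265));b1,_=dots(S,(298,265))
for p in b0:
    d=b1-p;i=np.argmin((d**2).sum(1));print(p.round(1),d[i].round(2))
E
```

```text
[311.3 245.3] [6.19 6.52]
[302.  249.6] [-4.94  7.03]
[317.5 251.8] [0.01 0.07]
[292.4 253.8] [-0.89 -0.3 ]
[308.1 256.2] [-0.04  0.03]
[282.8 258.2] [-0.08  0.05]
[324.  258.6] [-0.02  0.06]
[298.5 260.6] [-1.48 -3.93]
[272.8 262.6] [-0.05  0.12]
[314.5 263.1] [0.02 0.02]
[288.7 265.2] [-0.1   0.04]
[304.8 267.6] [0.   0.01]
[278.7 269.7] [-0.04  0.15]
[294.9 272.3] [0.01 0.04]
[284.8 277.2] [-0.25  0.14]
```

Everything is back at its starting position, so the plate tipped back level. The tip is over the middle, at (0.528, -0.291). Now I push down.

Request:
{"method": "carry_out", "body": {
  "moves": [
    [0,0,0,0,0,0.4,0],
    [0,0,0,0,0,0.4,0],
    [0,0,0,0,0,0.2,0],
    [0,0,0,0,0,0.1,0],
    [0,0,0,0,0,0.1,0],
    [0,0,0,0,0,0.1,0],
    [0,0,0,0,0,0.1,0],
    [0,0,0,0,0,0.1,0],
    [0,0,0,0,0,0,0],
    [0,0,0,0,0,0,0]
  ]
}}

```text
clock: 6.55
position: [0.5282, -0.2908, 0.0628]
tool_rot: [-0.002, -3.141, -0.0]
force: [-3.1, 1.0, 5.3]
opening: 0.0002
```

Request:
{"method": "carry_out", "body": {
  "moves": [
    [0,0,0,0,0,0.1,0],
    [0,0,0,0,0,0.1,0],
    [0,0,0,0,0,0.1,0],
    [0,0,0,0,0,0,0],
    [0,0,0,0,0,0,0]
  ]
}}

```text
clock: 6.97
position: [0.5283, -0.2909, 0.0608]
tool_rot: [-0.002, -3.141, 0.0]
force: [-6.4, 4.2, 14.0]
opening: -0.0002
```

Request:
{"method": "carry_out", "body": {
  "moves": [
    [0,0,0,0,0,0.1,0],
    [0,0,0,0,0,0.1,0],
    [0,0,0,0,0,0.1,0],
    [0,0,0,0,0,0,0],
    [0,0,0,0,0,0,0]
  ]
}}

```text
clock: 7.38
position: [0.5283, -0.291, 0.0607]
tool_rot: [0.001, 3.141, -0.002]
force: [-15.3, 10.8, 36.4]
opening: 0.0
```

The tip stopped hard at z = 0.0607 m with 36 N, so the plate appears to be on its ledges. I hold briefly, lift clear and measure.

Request:
{"method": "carry_out", "body": {
  "moves": [
    [0,0,0,0,0,0,0],
    [0,0,0,0,0,-0.4,0],
    [0,0,0,0,0,-0.6,0],
    [0,0,0,0,0,-3,0],
    [0,0,0,0,0,-3,0],
    [0,0,0,0,0,-3,0],
    [0,0,0,0,0,-3,0],
    [0,0,0,0,0,-2,0],
    [0,0,0,0.5,3.5,0,0],
    [0,0,0,0.5,3.5,0,0],
    [0,0,0,0.5,3.5,0,0],
    [0,0,0,0.5,3.5,0,0],
    [0,0,0,0.5,3.5,0,0],
    [0,0,0,0.5,3.5,0,0],
    [0,0,0,0.5,3.5,0,0],
    [0,0,0,0.5,3.5,0,0],
    [0,0,0,0.5,3.5,0,0],
    [0,0,0,0.5,3.5,0,0],
    [0,0,0,0,0,0,0],
    [0,0,0,0,0,0,0]
  ]
}}

```text
clock: 9.05
position: [0.4785, 0.0606, 0.2064]
tool_rot: [-0.004, 3.141, 0.0]
force: [-0.4, -0.5, -0.2]
opening: -0.0003
```

```bash
python3 - <<'E'
from h import *
S=bot.grab_frame("side");T=bot.grab_frame("top");cv2.imwrite("pics/s5.png",S);cv2.imwrite("pics/t5.png",T)
T0=cv2.imread("pics/top0.png");S0=cv2.imread("pics/side0.png")
b0,_=dots(S0,(298,265));b1,_=dots(S,(298,265));print(len(b1))
for p in b0:
    d=b1-p;i=np.argmin((d**2).sum(1));print(p.round(1),d[i].round(2))
a,_=dots(T,(349,209));print(len(a),"tri",tri(a.mean(0),b1.mean(0)))
print(bot.state()["force"])
cv2.imwrite("pics/c5.png",np.hstack([cv2.resize(S[215:325,240:350],(400,400),interpolation=cv2.INTER_CUBIC),cv2.resize(T[90:290,60:390],(400,242))[:].copy() if 0 else cv2.copyMakeBorder(cv2.resize(T[90:290,60:390],(400,242)),0,158,0,0,cv2.BORDER_CONSTANT)]))
E
```

```text
15
[311.3 245.3] [-0.13  1.78]
[302.  249.6] [0.05 1.73]
[317.5 251.8] [-0.02  1.93]
[292.4 253.8] [0.1  1.77]
[308.1 256.2] [0.08 1.83]
[282.8 258.2] [0.13 1.83]
[324.  258.6] [-0.03  1.8 ]
[298.5 260.6] [0.16 1.86]
[272.8 262.6] [0.16 1.9 ]
[314.5 263.1] [-0.09  1.8 ]
[288.7 265.2] [0.21 1.78]
[304.8 267.6] [0.03 1.89]
[278.7 269.7] [0.12 1.87]
[294.9 272.3] [0.13 1.9 ]
[284.8 277.2] [0.08 1.83]
15 tri (array([ 0.52904259, -0.29155314,  0.06011858]), np.float64(0.00010000225170284626))
[ 0.11770795 -0.21560713 -0.33125979]
```

View pics/c5.png

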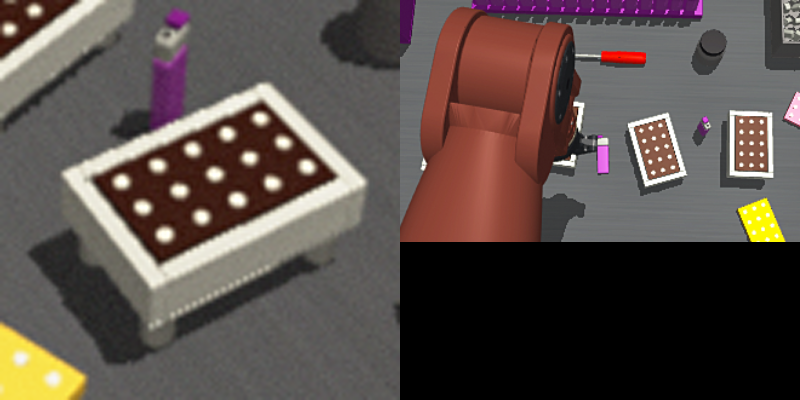

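The plate now looks flush. All 15 dots moved down evenly by 1.8 px, and its triangulated top went from 65.0 to 60.1 mm. The lighters and other bystanders in view stand as before, and the arm is clear. I hand the job in.

```bash
python3 -c "
from bench import bot
print(bot.close_job(), bot.state()['clock'])"
```

```text
the job is handed in; nothing more can be done
the job is handed in; nothing more can be done
```

The loose plate is now seated, and I handed the job in at about 9 s on the robot's clock. It was the rightmost brown plate, at about (0.529, -0.291). I pressed it first because it stood visibly proud of its block, so I did not press the other three plates.

- **Tipping:** pressing its near end tipped it by about 0.09 rad, read from how the dots moved. It tipped back level when I let go.
- **Seating:** pushing the middle drove it down until it stopped hard at 36 N.
- **Last checks:** the plate's top dropped 4.9 mm (65.0 to 60.1 mm). All 15 dots moved down evenly (1.7 to 1.9 px), so it is level. The force on the tool was near zero, with the arm about 0.2 m above the bench.
- **Not checked:** I did not press the plate's ends again after seating it. In the last top picture the arm hid the left half of the bench, so I did not see the things there again after the move. The tool only crossed that side at more than 0.2 m height. No check failed or disagreed.

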